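Load a sand pellet into the bench colour reader

ROBOT

A 6-joint arm with a two-finger parallel gripper is mounted at the origin on the work surface. World frame = base frame: x ahead of the robot, y to its left, z up, the work surface at z = 0. Lengths are in m, angles in degrees, forces in N, time in s.
With the tool pointing down it reaches from about 0.25 to 0.725 m from the base axis. Payload 9.7 kg.
Tool frame: the origin (TCP) lies midway between the tips of the shut fingers; the grasp point (between the pads) lies 19 mm behind it (bot.grasp_offset is the distance from the TCP to the grasp point, in m); z points along the fingers, x is the direction in which the jaws open and shut, and the axes are right-handed (so a half turn about z gives the same grasp; the last joint's range is limited). The gripper opens to 85 mm and grips with 20 to 120 N. Pads are 22 mm wide; open, the fingers measure 114 mm over their backs; the gripper's body (76 mm by 85 mm) begins 54 mm behind the grasp point. The pads swing forward as they close: fully open they stand 13 mm farther back than shut.
Start: joints at [70.474, 4.979, 10.078, 95.1, 0, 90], TCP at [0.184, 0.518, 0.231] pointing down, gripper open.
Joint ranges: [-179.16, 179.16], [-48.56, 103.87], [-65.8, 70.77], [-126.05, 130.52], [-82.76, 87.17], [-180, 180]. Speed limits (degrees/s): [127.2, 127.2, 147.25, 180, 180, 180].

INTERFACE

Orientations are given as [roll, pitch, yaw] about the fixed x, y, z axes, in that order (R = Rz(yaw) Ry(pitch) Rx(roll)).
In Python, from workcell import bot gives the robot as it stands.
- The arm moves only by the tool send_rows, never from a script. Its argument "targets" is a list of rows, each a list of 5 numbers: the closure, from 0 (fully open) to 1 (shut), then the shift along the world's x, y, z in mm, then the turn about the world's z in degrees. A call has 1 to 10 rows; each row is the pose to reach, as a shift and turn from the pose commanded when the call began; what a row does not reach only later rows make up. A row lasts 1/8 s, in which the tool goes at most 62.5 mm and 10.7 degrees, less where a joint would pass 70% of its speed; a pose out of reach is approached as far as the arm can. A call with a gripper value outside its range is refused whole. The fingers move at their own pace and stop on an object; "squeeze" is the grip in N (left out, the last holds). Time passes only in rows, so rows that repeat a pose let the fingers close. It gives the time, the measured TCP pose, the force and the opening at its end, in the units of the state.
- bot.get_obs(): the state, without advancing time (a new reading comes with each control period).
- bot.camera(name): name is "scene" or "top" or "wrist"; returns a dict with "pixels" (420x560x3 uint8, red, green, blue), "intrinsics" (3x3 intrinsics, pixels), "view" (4x4, takes a point from world to camera coordinates); the wrist camera has in their place "mount" (4x4, takes a point from camera to tool coordinates, whose origin is the TCP and whose axes are the tool frame's). Camera axes: x right, y down, z forward; pixel columns grow to the right and rows downward; lengths in m; the calibration is good to about 2 mm. A picture is of the moment at which its call begins: read the wrist's pose just before it. There is no depth.
- bot.job_done(): hands the job in, once; it reports no verdict.
The state is a dict: "time": time; "q": joint angles; "qd": joint speeds; "joint_efforts": joint torques, N m; "ee_pos": TCP position; "tcp_rot": TCP orientation; "wrist_force": force on the tool from outside, world axes, zero at the start; "torque": the same for the moment, N m; "opening": finger opening in m.
Only numpy, scipy, OpenCV 4.12 (cv2) and the standard library are available. Lean on these libraries where they do the work, as an engineer would, in place of code of your own. Each camera call takes 0.05 s, during which the arm holds its last target.

TASK

The metal sample carrier with the sand pellet lies ready on the sprung loading track of the colour reader. Press its black thumb pad firmly down with a fingertip, so that the carrier sinks low enough to go under the black bridge, and keep it pressed while you slide it under the bridge and the two brass leaf springs until it is fully home against the reader; then take your hand away. Do not grip or lift the carrier, and leave the bottle, mould, tin and brush where they are.

Things in the scene. Friction and masses are not known exactly. Their poses are not given: they have to be found in the camera images.
- reader: Colour reader with its loading track, fixed. Origin on the bench directly below the middle of the black bridge; x along the track, the way the carrier is slid in; z up. Track 100 mm wide, from x = -170 to 75 mm; its side guides are 73 mm apart inside, their tops 32 mm above the bench.
- platen (a joint): Flat steel platen on springs between the side guides, 68 mm wide, from x = -162 to 68 mm of the reader, that the carrier lies on. 0 = up (top 24 mm above the bench), grows as it sinks straight down, 0.008 m at most. It starts to sink at about 4 N of push on the carrier, is 4 mm down at about 10 N and all the way down at about 16 N.
- bridge (a point): Middle of the underside of the black bridge, a bar across the track: 32.5 mm above the bench; bar 12 mm along x, 108 wide, 7.5 high, screws on top to 44 mm above the bench.
- stop (a point): Home stop: middle of the reader body's front face at the track, x = 75 mm of the reader, 28 mm above the bench. The body is 115 mm long, 130 wide, 70 tall; a black hood 50 mm wide reaches 38 mm back over the track from this face, 48 to 70 mm above the bench.
- carrier: Loose aluminium plate 130 mm long (x), 70 wide, 12 thick, about 0.3 kg, lying on the platen. Origin at the centre of its underside; x points to its leading end with the brown pellet. Its top is 36 mm above the bench, 3.5 mm too high for the bridge: it must be pushed down 4 mm or more (6 to 7 is good) to pass. Home: leading end touches the stop, origin at x = 10 mm of the reader.
- thumb_pad (a point): Where to press: on the carrier's top face, middle of the black ribbed thumb pad at its trailing end, 47 mm behind the carrier's origin. The pad is 50 mm wide and reaches 14 mm ahead of and 17 behind this point; a black ridge 6 mm long, 50 wide, 6 high closes it in front, against which a fingertip can push.
- leaf_left: Left brass leaf spring, 10 mm wide, 40 long. Origin at its root on the bridge's far side (x = 6, y = 27 mm of the reader, 35 above the bench); it slopes down along x to a rolled end at x = 45 mm, about 25 above the bench when free. The carrier passing under lifts it; it then presses down with about 4 to 8 N and drags.
- leaf_right: Right brass leaf spring, the same, at y = -27 mm of the reader.
- wash_bottle: White plastic bottle, 62 mm across, 150 tall; bystander. Origin at the centre of its underside.
- mould: Dark steel compaction mould filled with sand, 104 mm across, 55 tall; bystander. Origin at the centre of its underside.
- tin: Aluminium sample tin, 62 mm across, 42 tall; bystander. Origin at the centre of its underside.
- brush: Hand brush lying flat, 200 mm long, 42 wide, 20 thick; bystander. Origin under its middle; its x runs along the handle to the bristles.
There are look-alikes about, which are no part of the job. Of the things that look like the carrier, the smallest one is meant.

How it is judged (in metres and radians):
On the way, in this order (a step that is already met when the one before it is completed fails the run):
1. the carrier, pressed by the fingers, has its leading end under the bridge and the leaf springs (x of carrier in the frame of reader between -0.035 and -0.012 m and z of thumb_pad in the frame of reader below 0.0325 m and contact force between the fingers and carrier above 3 N), for 0.1 s.
2. still pressed by the fingers, the carrier is nearly home (x of carrier in the frame of reader above 0 m and z of thumb_pad in the frame of reader below 0.0325 m and contact force between the fingers and carrier above 3 N), for 0.1 s.
At the end, for the whole second after the job is handed in: The carrier lies at rest under the bridge, held down by both leaf springs (more than 1 N each), its leading end within 4 mm of the stop, in line with the track; the hand is away (x of carrier in the frame of reader above 0.006 m and z of carrier in the frame of reader below 0.022 m and angle between the x axis of carrier and the x axis of reader, either way round below 0.05 rad and contact force between each of leaf_left, leaf_right and carrier above 1 N and linear speed of carrier below 0.01 m/s); the robot touches nothing.
It fails at once if the carrier is lifted off the track (more than 6 mm above its place) or tipped (z of carrier in the frame of reader above 0.03 m or angle between carrier's own z axis and vertical above 0.15 rad).
It fails at once if a bystander is moved by more than 20 mm (distance of any of wash_bottle, mould, tin, brush from where it was at the start of the episode above 0.02 m).
It also fails if it takes over 35 s, if anything falls off the work surface, if the arm or the gripper's body presses on something with over 40 N, if the wrist force passes 120 N, or if a joint passes its speed limit or range.

## Working session

There is one attempt and no reset: what is moved stays moved. The work goes in short steps, Python scripts to look and compute and a tool call to move; the robot and the scene stay as the last step left them, time stands still between calls to the robot, and variables do not carry over. Pictures are saved under pics/ and viewed, and the job is handed in when it is done.

Besides the shell and the picture viewer there is one more tool, called after "Emit:" by a JSON object that holds its "api" and its "payload", one argument or row to a line. send_rows: Moves the arm, as the interface text tells. Its arguments: {"type":"object","properties":{"targets":{"type":"array","items":{"type":"array","items":{"type":"number"}}},"squeeze":{"type":"number"}},"required":["targets"]}

```bash
mkdir -p pics; ls; python3 - <<'E'
from workcell import bot
import cv2,pickle
o=bot.get_obs(); print(o)
d={}
for n in ("scene","top","wrist"):
    c=bot.camera(n); d[n]=c
    cv2.imwrite(f"pics/{n}0.png",c["pixels"][:,:,::-1])
    print(n,c["intrinsics"],c.get("view",c.get("mount")))
pickle.dump(d,open("cams0.pkl","wb"))
E
```

```text
pics
{'time': 0.0, 'q': array([ 7.04736983e+01,  5.01165649e+00,  1.00342594e+01,  9.50988257e+01,
       -1.35983975e-03,  8.99989813e+01]), 'qd': array([ 0.05939811,  0.06413929,  0.09233013, -0.06716298,  0.00090673,
        0.06282597]), 'joint_efforts': array([-1.90510662e-03, -5.20386636e+01,  4.64803720e+01,  1.65054621e-02,
       -9.36851006e-05,  1.57128216e-05]), 'ee_pos': array([0.18376311, 0.51815471, 0.23057598]), 'tcp_rot': array([1.79998642e+02, 7.62228110e-02, 7.04747170e+01]), 'wrist_force': array([-0.25504883,  0.06842807, -0.2559011 ]), 'torque': array([-0.01582084,  0.00658216, -0.046956  ]), 'opening': 0.08544813730124348}
scene [[543.45169537   0.         282.76955578]
 [  0.         543.45169537 213.30750724]
 [  0.           0.           1.        ]] [[-0.84655918  0.53211679  0.01375805  0.49238251]
 [ 0.32461735  0.53658166 -0.77891187 -0.14565397]
 [-0.4218544  -0.65492889 -0.62698247  1.41560828]
 [ 0.          0.          0.          1.        ]]
top [[461.59724798   0.         287.85541049]
 [  0.         461.59724798 206.43751882]
 [  0.           0.           1.        ]] [[ 0.00917861 -0.99994874  0.0042733  -0.02012334]
 [-0.98106829 -0.00983186 -0.19341235  0.57153376]
 [ 0.19344445 -0.00241715 -0.98110825  0.81712355]
 [ 0.          0.          0.          1.        ]]
wrist [[348.53438818   0.         277.30464651]
 [  0.         348.53438818 210.37728877]
 [  0.           0.           1.        ]] [[ 9.99999928e-01  3.69109307e-04 -8.62391701e-05 -5.29599915e-05]
 [-3.26623513e-04  9.54540456e-01  2.98081217e-01 -7.61346807e-02]
 [ 1.92343328e-04 -2.98081168e-01  9.54540508e-01 -1.43352534e-01]
 [ 0.00000000e+00  0.00000000e+00  0.00000000e+00  1.00000000e+00]]
```

View pics/scene0.png

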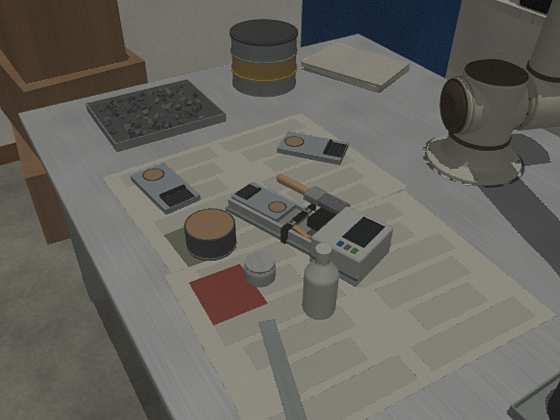

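View pics/top0.png

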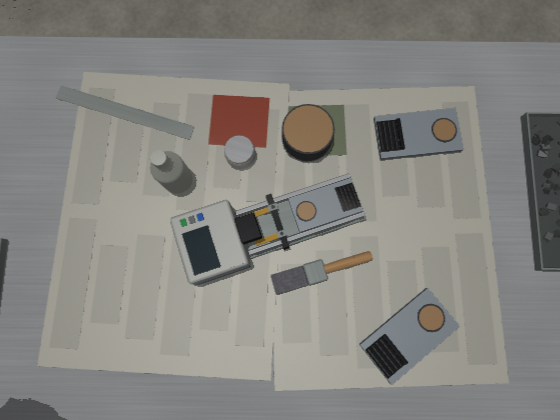

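View pics/wrist0.png

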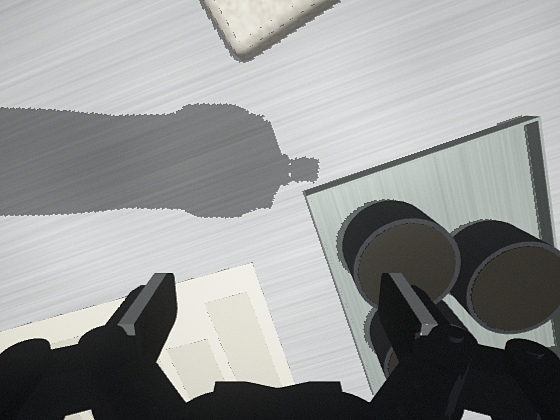

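```bash
cat > h.py <<'E'
import numpy as np,cv2,pickle
def ray(c,u,v,z):
    K=c["intrinsics"];V=c["view"];R=V[:3,:3];t=V[:3,3]
    C=-R.T@t; d=R.T@np.linalg.solve(K,[u,v,1.]); return C+d*(z-C[2])/d[2]
def proj(c,p):
    K=c["intrinsics"];V=c["view"];q=V[:3,:3]@np.asarray(p)+V[:3,3];q=K@q;return q[:2]/q[2]
E
python3 - <<'E'
from h import *
d=pickle.load(open("cams0.pkl","rb"))
for n,(x,y,w,h) in dict(top=(225,165,150,110),scene=(220,170,150,100)).items():
    im=d[n]["pixels"][y:y+h,x:x+w,::-1]
    cv2.imwrite(f"pics/{n}0c.png",cv2.resize(im,None,fx=5,fy=5,interpolation=cv2.INTER_CUBIC))
E
```

```text
(no output)
```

View pics/top0c.png

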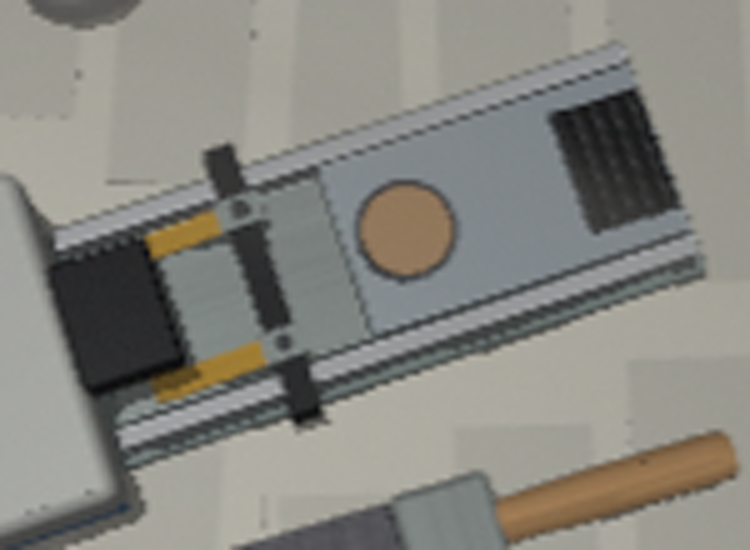

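View pics/scene0c.png

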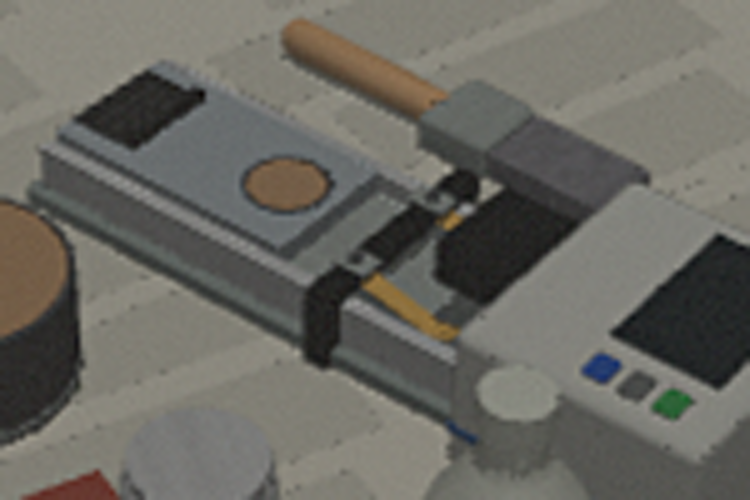

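```bash
python3 - <<'E'
from h import *
from scipy.optimize import least_squares
d=pickle.load(open("cams0.pkl","rb"));c=d["top"];s=d["scene"]
T=lambda u,v:(225+(u+.5)/5-.5,165+(v+.5)/5-.5)
S=lambda u,v:(220+(u+.5)/5-.5,170+(v+.5)/5-.5)
pts={'lead-':(318,172,36),'lead+':(372,332,36),'pellet':(406,230,36),'pad_fr-':(552,113,38),'pad_tr-':(635,90,37),'pad_tr+':(680,208,37),'pad_fr+':(597,235,38),
'br-':(217,147,40),'br+':(310,420,40),'screw-':(241,209,44),'screw+':(284,343,44),'trk-':(622,45,32),'trk+':(700,240,32)}
P={}
for k,(u,v,z) in pts.items():
    P[k]=ray(c,*T(u,v),z/1000); print(k,np.round(P[k]*1000,1))
for a,b in (('lead-','lead+'),('br-','br+'),('screw-','screw+'),('pad_fr-','pad_fr+'),('pad_tr-','pad_tr+')):
    e=P[b]-P[a]; print(a,b,np.linalg.norm(e)*1000,'xdir yaw',np.degrees(np.arctan2(e[1],e[0]))-90, 'mid',(P[a]+P[b])/2*1000)
for n,u,v,z in (('lead+',282,250,36),('lead-',412,192,36),('pellet',288,185,36),('tr-',160,62,36),('tr+',60,133,36),('pad_fr+',135,147,37),('pad_tr+',75,117,37),('scr+',350,268,44),('scr-',440,198,44)):
    print('scene',n,np.round(ray(s,*S(u,v),z/1000)*1000,1))
E
```

```text
lead- [590.3 -15.2  36. ]
lead+ [527.9 -36.5  36. ]
pellet [567.8 -49.4  36. ]
pad_fr- [ 614.3 -106.1   38. ]
pad_tr- [ 624.1 -138.8   37. ]
pad_tr+ [ 577.3 -155.4   37. ]
pad_fr+ [ 566.2 -123.    38. ]
br- [599.  24.  40.]
br+ [493.5 -13.   40. ]
screw- [573.8  14.2  44. ]
screw+ [522.2  -2.9  44. ]
trk- [ 643.6 -134.7   32. ]
trk+ [ 565.7 -163.7   32. ]
lead- lead+ 65.96648615330663 xdir yaw -251.20941839051855 mid [559.10874873 -25.844976    36.        ]
br- br+ 111.80022210409214 xdir yaw -250.65386461930598 mid [546.23754217   5.47010259  40.        ]
screw- screw+ 54.369756577887635 xdir yaw -251.66792111024395 mid [548.01412709   5.64453093  44.        ]
pad_fr- pad_fr+ 51.01996199634975 xdir yaw -250.72513268045253 mid [ 590.24175966 -114.56011109   38.        ]
pad_tr- pad_tr+ 49.6916812399303 xdir yaw -250.4921412965895 mid [ 600.71340037 -147.08813819   37.        ]
scene lead+ [592.8 -10.1  36. ]
scene lead- [523.6 -14.6  36. ]
scene pellet [567.2 -46.7  36. ]
scene tr- [ 569.5 -155.5   36. ]
scene tr+ [ 634.5 -131.2   36. ]
scene pad_fr+ [ 611.5 -103.8   37. ]
scene pad_tr+ [ 623.7 -137.1   37. ]
scene scr+ [579.9  22.8  44. ]
scene scr- [521.5   3.4  44. ]
```

Emit:
{"api": "send_rows", "payload": {
  "targets": [
    [1, 30, -46, 0, -5],
    [1, 60, -92, 0, -10],
    [1, 90, -139, 0, -15],
    [1, 120, -185, 0, -20],
    [1, 150, -232, 0, -25],
    [1, 180, -279, 0, -30],
    [1, 210, -325, 0, -35],
    [1, 240, -371, 0, -40],
    [1, 270, -417, 0, -45],
    [1, 300, -464, 0, -50]
  ],
  "squeeze": 40
}}

```text
time: 1.4
ee_pos: [0.4845, 0.0526, 0.2312]
tcp_rot: [-180.0, -0.0, 20.3]
wrist_force: [-1.1, 0.6, 0.3]
opening: 0.0001
```

Emit:
{"api": "send_rows", "payload": {
  "targets": [
    [1, 30, -50, 0, -1.4],
    [1, 60, -100, -20, -1.4],
    [1, 90, -150, -50, -1.4],
    [1, 115, -190, -90, -1.4],
    [1, 115, -190, -90, -1.4],
    [1, 115, -190, -90, -1.4]
  ]
}}

```text
time: 2.15
ee_pos: [0.5985, -0.1355, 0.1413]
tcp_rot: [-180.0, 0.0, 19.0]
wrist_force: [-0.7, -0.5, 0.2]
opening: 0.0001
```

```bash
cat > snap.py <<'E'
from workcell import bot
from h import *
import sys
k=sys.argv[1]; d={}
o=bot.get_obs(); d['obs']=o
print(o['time'],np.round(o['ee_pos']*1000,1),np.round(o['tcp_rot'],2),np.round(o['wrist_force'],1),o['opening'])
for n in sys.argv[2:]:
    d[n]=bot.camera(n); cv2.imwrite(f"pics/{n}{k}.png",d[n]["pixels"][:,:,::-1])
pickle.dump(d,open(f"cams{k}.pkl","wb"))
E
python3 snap.py 1 top wrist
```

```text
2.15 [ 598.5 -135.5  141.3] [-1.7996e+02  4.0000e-02  1.9050e+01] [-0.7 -0.5  0.2] 0.00012399045919581818
```

View pics/wrist1.png

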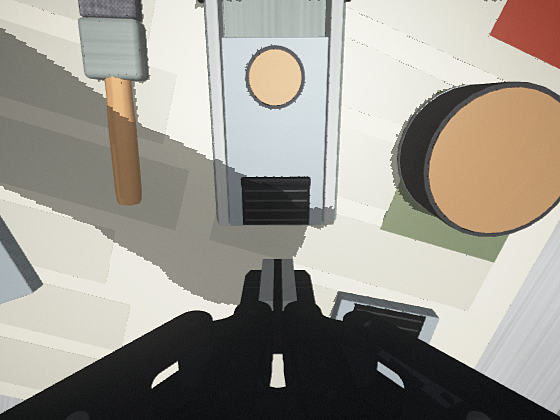

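View pics/top1.png

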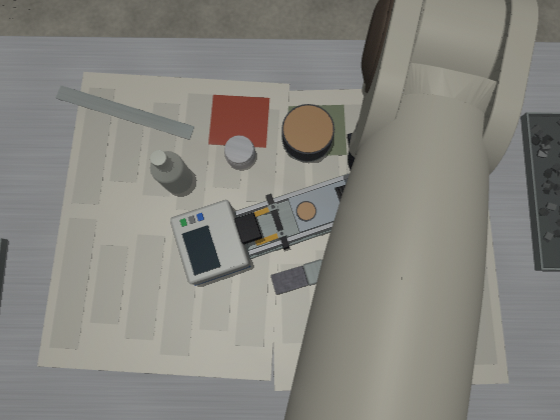

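```bash
python3 - <<'E'
from h import *
d=pickle.load(open("cams1.pkl","rb"));c=d["wrist"]
im=c["pixels"][0:240,190:350,::-1]
cv2.imwrite("pics/w1c.png",cv2.resize(im,None,fx=2.5*1,fy=2.5,interpolation=cv2.INTER_CUBIC))
E
cat >> h.py <<'E'
from scipy.spatial.transform import Rotation as Ro
def wray(d,u,v,z):
    c=d["wrist"];o=d["obs"];M=c["mount"];R=Ro.from_euler('xyz',o['tcp_rot'],degrees=True).as_matrix()
    C=R@M[:3,3]+o['ee_pos'];dd=R@M[:3,:3]@np.linalg.solve(c["intrinsics"],[u,v,1.]);return C+dd*(z-C[2])/dd[2]
E
```

```text
(no output)
```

View pics/w1c.png

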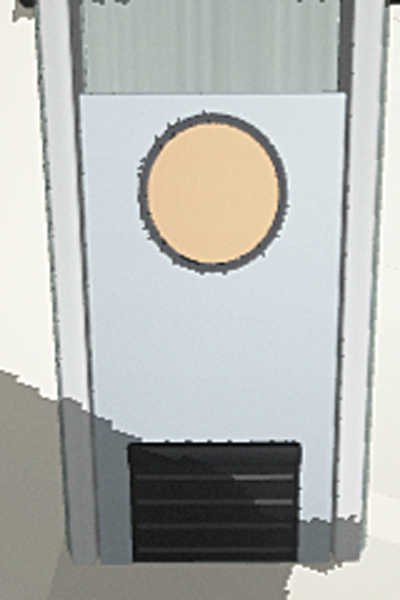

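```bash
python3 - <<'E'
from h import *
d=pickle.load(open("cams1.pkl","rb"))
P={}
for k,(u,v,z) in dict(lL=(81,93,36),lR=(345,93,36),tL=(101,562,36),tR=(331,562,36),pfL=(130,445,42),pfR=(301,445,42),ptL=(133,562,37),ptR=(299,562,37),ridgeback=(215,475,40),gL0=(37,0,32),gL1=(70,560,32),gR0=(386,50,32),gR1=(363,560,32)).items():
    P[k]=wray(d,190+(u+.5)/2.5-.5,(v+.5)/2.5-.5,z/1000)*1000;print(k,np.round(P[k],1))
def yaw(a,b):e=P[b]-P[a];return round(float(np.degrees(np.arctan2(e[1],e[0]))),2),round(float(np.hypot(*e[:2])),1)
print(yaw('tL','lL'),yaw('tR','lR'),yaw('lR','lL'),yaw('tR','tL'),yaw('gL1','gL0'),yaw('gR1','gR0'))
lm=(P['lL']+P['lR'])/2;tm=(P['tL']+P['tR'])/2;print(lm,tm,(P['pfL']+P['pfR'])/2,(P['ptL']+P['ptR'])/2)
e=lm-tm;print(np.degrees(np.arctan2(e[1],e[0])),np.hypot(*e[:2]))
E
```

```text
lL [526.8 -37.5  36. ]
lR [591.4 -15.1  36. ]
tL [ 568.9 -159.2   36. ]
tR [ 634.7 -136.4   36. ]
pfL [ 566.6 -120.5   42. ]
pfR [ 612.4 -104.6   42. ]
ptL [ 578.  -155.6   37. ]
ptR [ 625.3 -139.3   37. ]
ridgeback [ 592.4 -121.3   40. ]
gL0 [509.3 -20.   32. ]
gL1 [ 559.6 -163.2   32. ]
gR0 [598.   -1.5  32. ]
gR1 [ 644.7 -133.8   32. ]
(109.06, 128.8) (109.65, 128.8) (-160.94, 68.3) (-160.91, 69.6) (109.33, 151.8) (109.45, 140.3)
[559.09172083 -26.30268147  36.        ] [ 601.76216234 -147.79741294   36.        ] [ 589.49876169 -112.54160789   42.        ] [ 601.65243562 -147.4576847    37.        ]
109.35190117923314 128.77009106674814
```

Emit:
{"api": "send_rows", "payload": {
  "targets": [
    [1, -3, 4, -40, 0.2],
    [1, -3, 4, -75, 0.2],
    [1, -3, 4, -92, 0.2],
    [1, -3, 4, -98, 0.2],
    [1, -3, 4, -102, 0.2],
    [1, -3, 4, -104, 0.2],
    [1, -3, 4, -104, 0.2]
  ]
}}

```text
time: 3.12
ee_pos: [0.5961, -0.1317, 0.0379]
tcp_rot: [180.0, -0.0, 19.3]
wrist_force: [0.6, 0.2, -0.1]
opening: 0.0001
```

Emit:
{"api": "send_rows", "payload": {
  "targets": [
    [1, 0, 0, -2, 0],
    [1, 0, 0, -3, 0],
    [1, 0, 0, -3, 0]
  ]
}}

```text
time: 3.5
ee_pos: [0.5962, -0.1318, 0.035]
tcp_rot: [180.0, -0.1, 19.3]
wrist_force: [-0.4, 0.2, 5.1]
opening: -0.0002
```

Emit:
{"api": "send_rows", "payload": {
  "targets": [
    [1, 0, 0, -2, 0],
    [1, 0, 0, -4, 0],
    [1, 0, 0, -4, 0]
  ]
}}

```text
time: 3.88
ee_pos: [0.5963, -0.1318, 0.0316]
tcp_rot: [179.9, -0.1, 19.3]
wrist_force: [-2.4, -0.3, 10.0]
opening: -0.0
```

Emit:
{"api": "send_rows", "payload": {
  "targets": [
    [1, 0, 0, -2, 0],
    [1, 0, 0, -3, 0],
    [1, 0, 0, -3, 0]
  ]
}}

```text
time: 4.25
ee_pos: [0.5965, -0.1318, 0.0292]
tcp_rot: [179.9, -0.1, 19.3]
wrist_force: [-4.6, 0.6, 13.0]
opening: -0.0001
```

```bash
python3 snap.py 2 scene wrist; python3 - <<'E'
from h import *
d=pickle.load(open("cams2.pkl","rb"));im=d["scene"]["pixels"][120:270,190:390,::-1]
cv2.imwrite("pics/s2c.png",cv2.resize(im,None,fx=4,fy=4,interpolation=cv2.INTER_CUBIC))
E
```

```text
4.25 [ 596.5 -131.8   29.2] [ 1.7993e+02 -1.2000e-01  1.9270e+01] [-4.6  0.6 13. ] -6.008731195612691e-05
```

View pics/s2c.png

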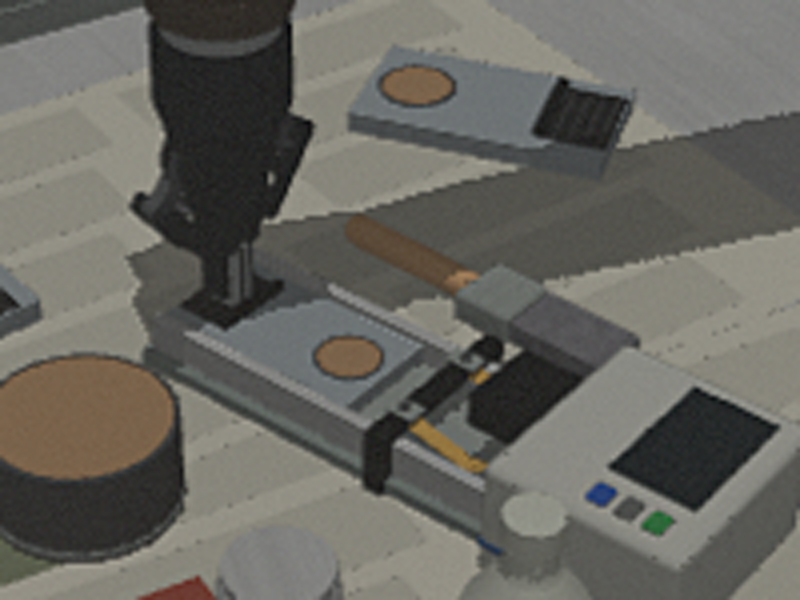

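View pics/wrist2.png

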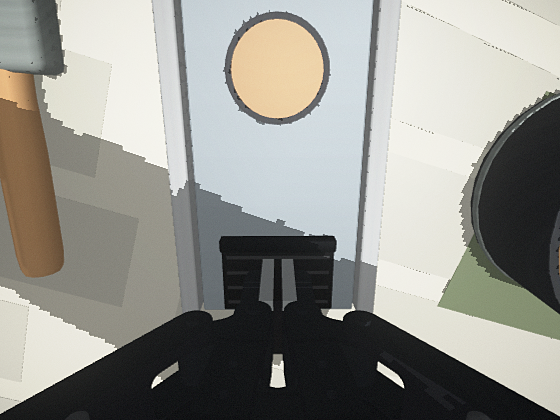

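Emit:
{"api": "send_rows", "payload": {
  "targets": [
    [1, -1, 3, -0.3, 0],
    [1, -2.6, 7.5, -0.3, 0],
    [1, -4.3, 12.3, -0.3, 0],
    [1, -5.9, 17, -0.3, 0],
    [1, -7.6, 21.7, -0.3, 0],
    [1, -9.2, 26.4, -0.3, 0]
  ]
}}

```text
time: 5.1
ee_pos: [0.5885, -0.1061, 0.0296]
tcp_rot: [179.8, -0.2, 19.2]
wrist_force: [0.9, -2.9, 12.7]
opening: -0.0003
```

Emit:
{"api": "send_rows", "payload": {
  "targets": [
    [1, -1.3, 3.8, -0.5, 0],
    [1, -2.6, 7.5, -0.7, 0],
    [1, -4, 11.3, -0.7, 0],
    [1, -5.3, 15.1, -0.7, 0]
  ]
}}

```text
time: 5.6
ee_pos: [0.5834, -0.091, 0.0291]
tcp_rot: [179.8, -0.3, 19.2]
wrist_force: [0.2, -3.1, 14.7]
opening: -0.0002
```

```bash
python3 snap.py 3 scene wrist; python3 - <<'E'
from h import *
d=pickle.load(open("cams3.pkl","rb"));im=d["scene"]["pixels"][120:270,190:390,::-1]
cv2.imwrite("pics/s3c.png",cv2.resize(im,None,fx=4,fy=4,interpolation=cv2.INTER_CUBIC))
E
```

```text
5.6 [583.4 -91.   29.1] [179.79  -0.26  19.24] [ 0.2 -3.1 14.7] -0.00022463457351555097
```

View pics/s3c.png

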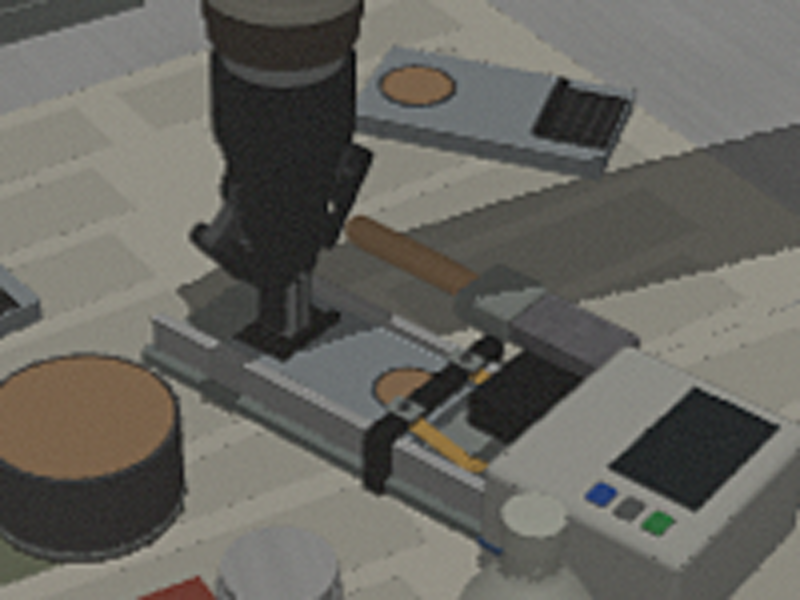

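View pics/wrist3.png

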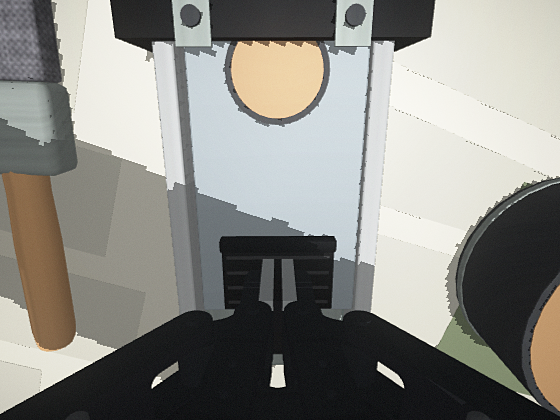

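Emit:
{"api": "send_rows", "payload": {
  "targets": [
    [1, -1.3, 3.8, -0.5, 0],
    [1, -2.6, 7.5, -0.5, 0],
    [1, -4, 11.3, -0.5, 0],
    [1, -5.3, 15.1, -0.5, 0],
    [1, -6.6, 18.9, -0.5, 0],
    [1, -7.9, 22.6, -0.5, 0]
  ]
}}

```text
time: 6.45
ee_pos: [0.5754, -0.0685, 0.0283]
tcp_rot: [179.8, -0.2, 19.2]
wrist_force: [2.7, -5.5, 11.7]
opening: -0.0002
```

Emit:
{"api": "send_rows", "payload": {
  "targets": [
    [1, -1, 2.8, -0.7, 0],
    [1, -2, 5.7, -1.2, 0],
    [1, -3, 8.5, -1.5, 0],
    [1, -3, 8.5, -1.5, 0],
    [1, -3, 8.5, -1.5, 0]
  ]
}}

```text
time: 7.08
ee_pos: [0.573, -0.0608, 0.0279]
tcp_rot: [179.7, -0.3, 19.2]
wrist_force: [0.7, -8.1, 19.3]
opening: 0.0
```

```bash
python3 snap.py 4 scene wrist
```

```text
7.075 [573.  -60.8  27.9] [179.68  -0.3   19.21] [ 0.7 -8.1 19.3] 1.2139079570363783e-05
```

View pics/wrist4.png

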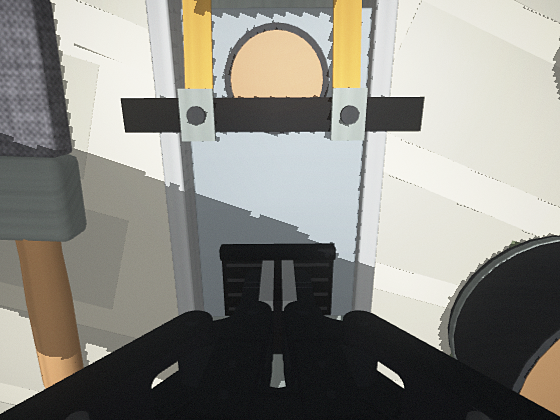

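Emit:
{"api": "send_rows", "payload": {
  "targets": [
    [1, -1.3, 3.8, 0, 0],
    [1, -2.6, 7.5, 0, 0],
    [1, -4, 11.3, 0, 0],
    [1, -5.3, 15.1, 0, 0],
    [1, -6.6, 18.9, 0, 0],
    [1, -7.9, 22.6, 0, 0],
    [1, -9.2, 26.4, 0, 0],
    [1, -9.2, 26.4, 0, 0]
  ]
}}

```text
time: 8.18
ee_pos: [0.5635, -0.0341, 0.0279]
tcp_rot: [179.7, -0.3, 19.2]
wrist_force: [-1.5, -6.6, 20.8]
opening: 0.0003
```

```bash
python3 snap.py 5 scene wrist
```

```text
8.175 [563.5 -34.1  27.9] [179.7   -0.29  19.22] [-1.5 -6.6 20.8] 0.00033669743840099303
```

View pics/wrist5.png

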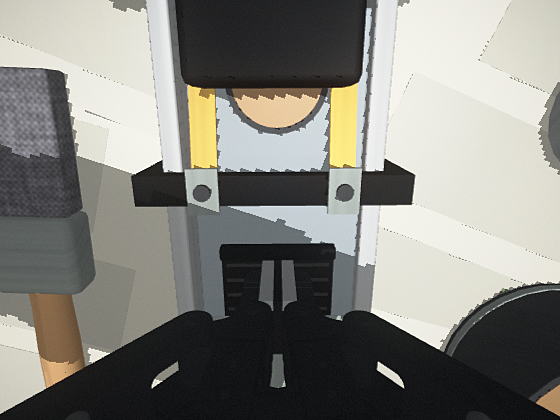

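Emit:
{"api": "send_rows", "payload": {
  "targets": [
    [1, -0.8, 2.4, 0, 0],
    [1, -1.6, 4.7, 0, 0],
    [1, -2, 5.7, 0, 0],
    [1, -2, 5.7, 0, 0]
  ]
}}

```text
time: 8.78
ee_pos: [0.5616, -0.0287, 0.028]
tcp_rot: [179.7, -0.3, 19.2]
wrist_force: [-0.7, -9.2, 20.5]
opening: -0.0001
```

Emit:
{"api": "send_rows", "payload": {
  "targets": [
    [1, -0.5, 1.4, 0, 0],
    [1, -1, 2.8, 0, 0],
    [1, -1, 2.8, 0, 0]
  ]
}}

```text
time: 9.15
ee_pos: [0.5606, -0.0259, 0.028]
tcp_rot: [179.7, -0.3, 19.2]
wrist_force: [-1.1, -9.3, 21.7]
opening: 0.0003
```

Not yet at the stop (push force steady at about 9 N); continue in small steps.

Emit:
{"api": "send_rows", "payload": {
  "targets": [
    [1, -0.5, 1.4, 0, 0],
    [1, -0.7, 2, 0, 0],
    [1, -0.7, 2, 0, 0]
  ]
}}

```text
time: 9.52
ee_pos: [0.5603, -0.0249, 0.028]
tcp_rot: [179.6, -0.3, 19.2]
wrist_force: [0.1, -14.9, 19.5]
opening: 0.0
```

```bash
python3 snap.py 6 wrist
```

```text
9.525 [560.3 -24.9  28. ] [179.56  -0.29  19.16] [  0.1 -14.9  19.5] 3.746436839304099e-05
```

View pics/wrist6.png

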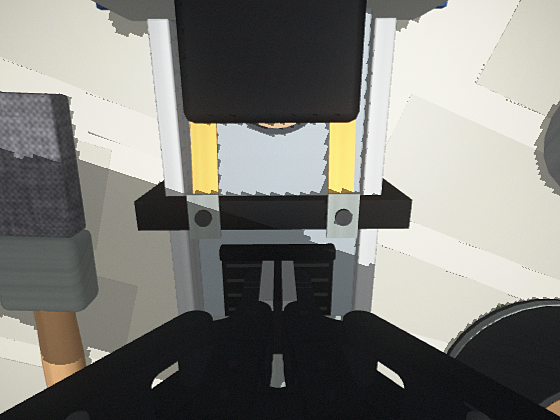

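Emit:
{"api": "send_rows", "payload": {
  "targets": [
    [1, -0.5, 1.4, 0, 0],
    [1, -0.7, 2, 0, 0],
    [1, -0.7, 2, 0, 0]
  ]
}}

```text
time: 9.95
ee_pos: [0.5603, -0.0247, 0.028]
tcp_rot: [179.3, -0.3, 19.1]
wrist_force: [4.9, -22.8, 17.0]
opening: 0.0002
```

Emit:
{"api": "send_rows", "payload": {
  "targets": [
    [1, 0.8, -2.4, 0, 0],
    [1, 1, -2.8, 2, 0],
    [1, 1, -2.8, 6, 0],
    [1, 1.5, -4.2, 15, 0],
    [1, 4, -11, 40, 0],
    [1, 10, -29, 80, 0],
    [1, 20, -57, 120, 0],
    [1, 27, -76, 150, 0],
    [1, 27, -76, 150, 0]
  ]
}}

```text
time: 11.08
ee_pos: [0.585, -0.0973, 0.1767]
tcp_rot: [179.9, -0.2, 19.2]
wrist_force: [0.1, 0.2, -0.3]
opening: 0.0
```

```bash
python3 snap.py 7 wrist scene top; python3 - <<'E'
from h import *
d=pickle.load(open("cams7.pkl","rb"));im=d["scene"]["pixels"][120:270,190:390,::-1]
cv2.imwrite("pics/s7c.png",cv2.resize(im,None,fx=4,fy=4,interpolation=cv2.INTER_CUBIC))
E
```

```text
11.075 [585.  -97.3 176.7] [179.9   -0.19  19.19] [ 0.1  0.2 -0.3] 2.710226578632187e-06
```

View pics/wrist7.png

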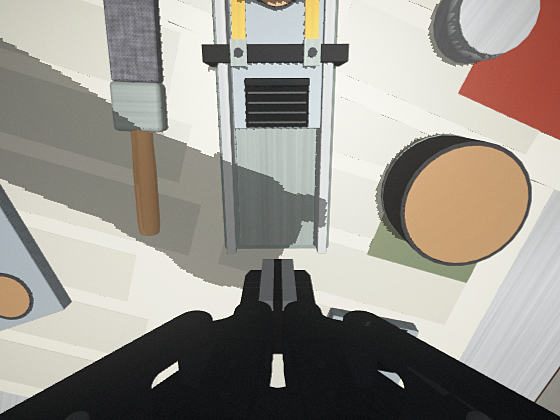

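View pics/s7c.png

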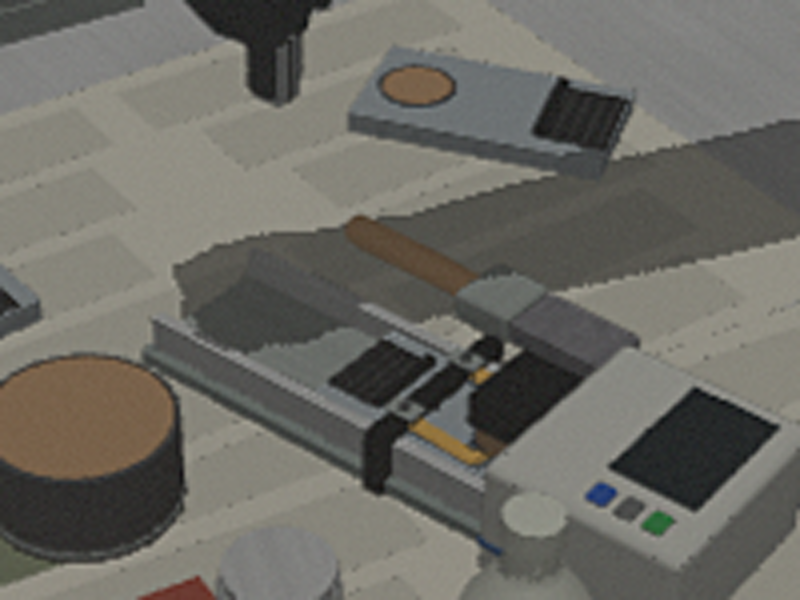

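View pics/top7.png

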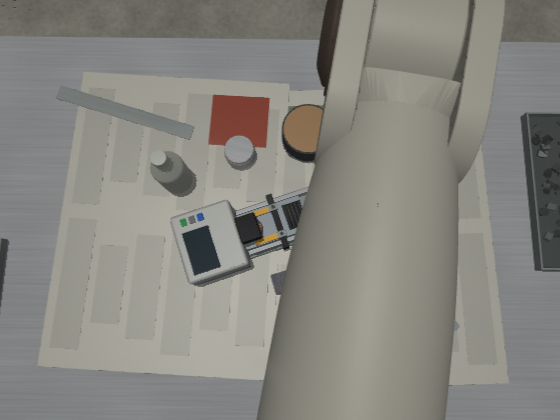

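```bash
python3 - <<'E'
from h import *
d=pickle.load(open("cams7.pkl","rb"))
im=d["wrist"]["pixels"][0:260,190:360,::-1]
cv2.imwrite("pics/w7c.png",cv2.resize(im,None,fx=2.3,fy=2.3,interpolation=cv2.INTER_CUBIC))
a=np.radians(109.3);e=np.array([np.cos(a),np.sin(a)]);n=np.array([-e[1],e[0]])
for k,u,v,z in (('scrL',238,52,44),('scrR',313,52,44),('trL',233,128,30),('trR',319,128,30),('padfL',246,78,36),('padfR',307,78,36),('endL',231,252,32),('endR',323,252,32),('platend',276,248,20)):
    p=wray(d,u,v,z/1000)[:2]*1000;print(k,p.round(1),'along',round(p@e,1),'lat',round(p@n,1))
E
```

```text
scrL [522.2  -2.5] along -175.0 lat -492.1
scrR [573.7  15.4] along -175.1 lat -546.5
trL [533.3 -56.7] along -229.8 lat -484.6
trR [599.2 -33.8] along -230.0 lat -554.4
padfL [532.3 -17.2] along -192.2 lat -496.7
padfR [576.3  -1.9] along -192.3 lat -543.2
endL [ 563.7 -161.2] along -338.5 lat -478.7
endR [ 641.9 -134.1] along -338.7 lat -561.5
platend [ 602.4 -149.2] along -339.9 lat -519.2
```

View pics/w7c.png

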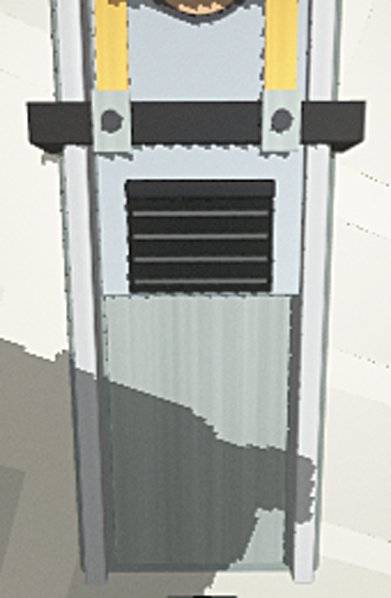

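```bash
python3 -c "
from workcell import bot
print(bot.job_done()); o=bot.get_obs(); print(o['time'],o['wrist_force'])"
```

```text
the job is handed in; nothing more can be done
None
the job is handed in; nothing more can be done
```

The carrier is home against the reader and the job is handed in; the hand-in gives no verdict.

**What I did:** With the fingers shut I pressed the thumb pad down about 7 mm (13 N). I slid the carrier under the bridge and both leaf springs, keeping 12–22 N of downward force on it. In the last step the push force rose from about 9 N to 23 N and the fingertip stopped moving, which showed it had reached the stop. I then eased off, lifted straight up and backed away. The motion had ended by about 11 s.

**Last checks (wrist picture with the hand clear):**
- **Position:** the carrier's trailing edge is 54.9 mm behind the bridge screws, so the carrier is at x ≈ 10 mm of the reader, where home is 10 mm.
- **Alignment:** the edges are in line with the track to within about 0.3°.
- **Height:** its apparent width fits a top face about 30 mm above the bench. That is well below the guide tops, as expected with the leaf springs holding it down.
- **Hand and bystanders:** the wrist force was about 0 N. The bottle, mould, tin and brush look unmoved.

**Not checked:** the force of each leaf spring can't be measured directly; I only saw both lying over the carrier. Early on, the fingertip slid about 3 mm forward on the pad before it met the ridge. This did no harm, and no check disagreed.

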